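Draw the tall plate from the leaning stack and clamp it in the stand

ROBOT

A 7-joint arm with a two-finger parallel gripper is mounted at the origin on the work surface. World frame = base frame: x ahead of the robot, y to its left, z up, the work surface at z = 0. Lengths are in m, angles in degrees, forces in N, time in s.
With the tool pointing down it reaches from about 0.35 to 0.9 m from the base axis. Payload 19.9 kg.
Tool frame: the origin (TCP) lies between the finger pads; the fingertips stand ahead of it and the grasp point (between the pads) lies 2 mm behind it (ctrl.tip_reach is the z of the fingertips in the tool frame, in m); z points along the fingers, x is the direction in which the jaws open and shut, and the axes are right-handed (so a half turn about z gives the same grasp; the last joint's range is limited). The gripper opens to 94 mm and grips with 3 to 60 N. Pads are 16 mm wide; open, the fingers measure 119 mm over their backs; the gripper's body (75 mm by 177 mm) begins 78 mm behind the grasp point.
Start: joints at [72.909, 23.915, -0.59, 92.452, 0.269, 63.638, -3.037], TCP at [0.159, -0.604, 0.222] pointing down, gripper open.
Joint ranges: [-161.28, 161.28], [-22.2, 115.67], [-73.04, 71.86], [3.21, 147.25], [-68.34, 248.33], [10.77, 114.83], [-161.83, 161.83]. Speed limits (degrees/s): [108.29, 108.29, 136.94, 136.94, 172.46, 172.46, 172.46].

INTERFACE

Orientations are given as [roll, pitch, yaw] about the fixed x, y, z axes, in that order (R = Rz(yaw) Ry(pitch) Rx(roll)).
In Python, from bench import ctrl gives the robot as it stands. The module is installed in compiled form; this text tells all that it offers. Calls block until the motion is done:
- ctrl.goto(position, orientation): joint-space move of the TCP to a pose.
- ctrl.line_to(position, attitude=None, velocity=0.15): straight line of the TCP; attitude=None keeps the orientation; velocity is the mean speed in m/s.
- ctrl.move_joints(angles): joint-space move.
- ctrl.open() and ctrl.grasp(f_grip=None): open the fingers fully, or close them until they stop; f_grip is the grip in N (None keeps the last).
- ctrl.hold(seconds).
- ctrl.ik(position, orientation): joint angles nearest the present ones, or None.
- ctrl.sense(): the state.
- ctrl.read_camera(name): name is "scene" or "top" or "wrist"; returns a dict with "pixels" (480x640x3 uint8, red, green, blue), "mtx" (3x3 intrinsics, pixels), "origin" and "rotation" of the camera in the world. Camera axes: x right, y up, looking along -z (the intrinsics and any distortion apply to the point x, -y, -z); pixel columns grow to the right and rows downward; lengths in m; the calibration is good to about 2 mm. A picture is of the moment at which its call begins. There is no depth.
A pose or a line that the arm cannot do raises ctrl.MotionError and nothing moves.
- ctrl.hand_in(): hands the job in, once; it reports no verdict.
The state is a dict: "time": time; "qpos": joint angles; "dq": joint speeds; "tau": joint torques, N m; "eef_pos": TCP position; "tool_rot": TCP orientation; "force": force on the tool from outside, world axes, zero at the start; "torque": the same for the moment, N m; "finger_gap": finger opening in m.
Only numpy, scipy, OpenCV 4.12 (cv2) and the standard library are available. Lean on these libraries where they do the work, as an engineer would, in place of code of your own. Each camera call takes 0.05 s, during which the arm holds its last target. There are 200 camera calls.

TASK

Draw the tallest ceramic plate up out of the stack leaning against the low steel wall, leaving the other three plates leaning there and the glassware and bottles undisturbed. Set it upright in the sloping stand with its long side up, lower edge fully down in the foot slot and its back flat on the board, and only then swing the hinged clamp bar fully closed over its top edge.

Things in the scene. Friction and masses are not known exactly. Their poses are not given: they have to be found in the camera images.
- plate_tall_centre (a point): Centre of the tall plate to move: loose, white ceramic, 165 mm tall, 90 wide, 8 thick, 0.2-0.35 kg. Leans about 25 deg from upright, top towards the robot, foot on the table. Axes: z up along the plate, x out of the face away from the wall, y along its width. It is first, second or third from the wall, never the front one; its top 55 mm stand free above the neighbours, the only place to grasp both faces.
- plate_a_centre (a point): Centre of another loose white ceramic plate, 105 mm tall, 120 mm wide, 8 mm thick, 0.23 kg. Same point axes as the tall plate. Stays in the stack.
- plate_b_centre (a point): Centre of another loose white ceramic plate, 110 mm tall, 110 mm wide, 8 mm thick, 0.22 kg. Same point axes as the tall plate. Stays in the stack.
- plate_c_centre (a point): Centre of another loose white ceramic plate, 100 mm tall, 115 mm wide, 8 mm thick, 0.21 kg, always the front one (farthest from the wall). Same point axes as the tall plate. Stays in the stack.
- wall: Low fixed steel wall, 190 mm wide (its y), 90 mm high, 18 mm thick, that the four plates lean against. Origin on the table at the middle of the foot of the face towards the plates; x points from that face to the plates, z up.
- bed: Sloping bed of the fixed clamping stand. Origin at mid-width, where the back board's face meets the ledge the plate rests on, 35 mm above the table. Axes: z up the slope (25 deg from vertical, top towards the robot), x out of the board's face, y sideways. Board 120 mm wide, top at z = 100 mm. Foot slot 14 mm wide (x = 0 to 14), open above. Plate seated: back face on the board, centre at x = 4, y = 0, z = 82 mm.
- slot_lip (a point): Middle of the inner top edge of the foot slot's front lip: x = 14, y = 0, z = 13 mm in the bed's frame, same axes. Above it the lip flares outwards to x = 23, z = 20 mm as a lead-in. Side guides 50 mm high, 102 mm apart, keep the plate (90 mm wide) near the middle.
- clamp_hinge (a point): Point on the clamp's hinge axis, fixed to the bed at x = 4, y = 80, z = 172 mm in the bed's frame; same axes as the bed. The hinge axis runs along x. A 14 mm square steel post below it carries the hinge.
- clamp (a joint): Angle of the clamp bar (rad): 0 closed at its stop, the bar along the bed's -y, 1.5 mm above the seated plate's top edge; at 1.57 it points up the bed's z; 2.0 is its outer stop. Starts open, 1.5 to 1.8. Bar 110 mm long from the hinge, 12 thick, 20 deep (along x). Stiff hinge: stays where left, a finger pushes it with about 2 N. It cannot close over a plate that is not fully down.
- clamp_tip (a point): Point on the clamp bar's upper (outer) face, 95 mm from the hinge and 6 mm off the bar's mid-line. Axes turn with the bar: x along the hinge axis, -y along the bar away from the hinge, z out of the upper face.
- beaker: Bystander: glass beaker 72 mm across, 90 mm high. Origin under its centre.
- reagent: Bystander: amber bottle 68 mm across, 150 mm high, between stack and stand. Origin under its centre.
- flask: Bystander: conical flask 68 mm across, 88 mm high. Origin under its centre.
- jar: Bystander: white jar 66 mm across, 80 mm high. Origin under its centre.
- wash: Bystander: white wash bottle 64 mm across, 170 mm high, far left. Origin under its centre.
- dish: Bystander: white ceramic dish 90 mm across, 30 mm high, right. Origin under its centre.
Things that resemble listed ones, but are neither listed nor needed, are in the scene too. What is shaped like the part that bears plate_tall_centre but red is not meant.

How it is judged (in metres and radians):
On the way, in this order (a step that is already met when the one before it is completed fails the run):
1. the tall plate is drawn out of the stack and the other three still lean against the wall (distance of plate_tall_centre from where it was at the start of the episode above 0.1 m and angle between plate_a_centre's own z axis and vertical between 0.22 and 0.7 rad and angle between plate_b_centre's own z axis and vertical between 0.22 and 0.7 rad and angle between plate_c_centre's own z axis and vertical between 0.22 and 0.7 rad), for 0.1 s.
2. the tall plate sits fully down in the stand while the clamp is still open (z of plate_tall_centre in the frame of bed between 0.078 and 0.0865 m and x of plate_tall_centre in the frame of bed between 0 and 0.012 m and y of plate_tall_centre in the frame of bed between -0.014 and 0.014 m and angle between the z axis of plate_tall_centre and the z axis of bed, either way round below 0.1 rad and angle between the x axis of plate_tall_centre and the x axis of bed, either way round below 0.12 rad and value of joint clamp above 1 rad), for 0.2 s.
At the end, for the whole second after the job is handed in: Tall plate in the stand, long side up: lower edge within 4 mm of the ledge, centre within 14 mm of mid-bed and 12 mm of the board, askew under 0.1 rad; clamp under 0.08 rad; other plates leaning 0.22-0.70 rad, moved under 40 mm; bystanders moved under 30 mm (z of plate_tall_centre in the frame of bed between 0.078 and 0.0865 m and x of plate_tall_centre in the frame of bed between 0 and 0.012 m and y of plate_tall_centre in the frame of bed between -0.014 and 0.014 m and angle between the z axis of plate_tall_centre and the z axis of bed, either way round below 0.1 rad and angle between the x axis of plate_tall_centre and the x axis of bed, either way round below 0.12 rad and value of joint clamp below 0.08 rad and angle between plate_a_centre's own z axis and vertical between 0.22 and 0.7 rad and angle between plate_b_centre's own z axis and vertical between 0.22 and 0.7 rad and angle between plate_c_centre's own z axis and vertical between 0.22 and 0.7 rad and distance of each of plate_a_centre, plate_b_centre, plate_c_centre from where it was at the start of the episode below 0.04 m and distance of each of beaker, reagent, flask, jar, wash, dish from where it was at the start of the episode below 0.03 m); the robot touches nothing.
It fails at once if another plate of the stack toppled or was pulled out (leaning more than 0.85 rad or less than 0.1 rad from upright, or its centre moved more than 60 mm) (angle between any of plate_a_centre, plate_b_centre, plate_c_centre's own z axis and vertical above 0.85 rad or angle between any of plate_a_centre, plate_b_centre, plate_c_centre's own z axis and vertical below 0.1 rad or distance of any of plate_a_centre, plate_b_centre, plate_c_centre from where it was at the start of the episode above 0.06 m).
It fails at once if a listed bystander knocked over (tipped more than 0.5 rad) (angle between any of beaker, reagent, flask, jar, wash, dish's own z axis and vertical above 0.5 rad).
It also fails if it takes over 64 s, if anything falls off the work surface, if the arm or the gripper's body presses on something with over 40 N, if the wrist force passes 120 N, or if a joint passes its speed limit or range.

## Working session

There is one attempt and no reset: what is moved stays moved. The work goes in short steps, each a Python script; the robot and the scene stay as the last script left them, time stands still between calls to the robot, and variables do not carry over. Pictures are saved under pics/ and viewed, about 8 in all and at most 12, crops included, and the job is handed in when it is done.

```bash
mkdir -p pics; cat > h.py <<'E'
import numpy as np, cv2
from bench import ctrl
def snap(n,f):
    c=ctrl.read_camera(n); cv2.imwrite(f'pics/{f}.png',c['pixels'][:,:,::-1]); np.savez(f'pics/{f}.npz',**{k:np.array(c[k]) for k in('mtx','origin','rotation','pixels')}); 
    return c
def load(f): return np.load(f'pics/{f}.npz')
def proj(c,P):
    p=(np.atleast_2d(P)-c['origin'])@c['rotation']; p=p*[1,-1,-1]; q=p@c['mtx'].T; return q[:,:2]/q[:,2:]
def ray(c,uv):
    d=np.linalg.solve(c['mtx'],[uv[0],uv[1],1.])*[1,-1,-1]; return c['rotation']@d
def atz(c,uv,z):
    d=ray(c,uv); o=np.array(c['origin']); return o+d*(z-o[2])/d[2]
E
python3 - <<'E'
from h import *
for n in('scene','top'):
    c=snap(n,n); print(n,c['origin'],c['rotation'],c['mtx'],c.keys())
print(ctrl.sense(),ctrl.tip_reach)
E
```

```text
scene [1.42916441 0.14367421 0.99316266] [ 45.71402095  -0.70658602 101.09556472] [[534.64823707   0.         319.53205528]
 [  0.         534.64823707 240.29407135]
 [  0.           0.           1.        ]] dict_keys(['pixels', 'mtx', 'origin', 'rotation'])
top [ 0.49894128 -0.0330692   1.24657561] [  4.19146147   0.26967958 -89.83240305] [[511.78247581   0.         316.27421681]
 [  0.         511.78247581 236.67946231]
 [  0.           0.           1.        ]] dict_keys(['pixels', 'mtx', 'origin', 'rotation'])
{'time': 0.1, 'qpos': array([72.91043556, 23.9435498 , -0.59026294, 92.48060946,  0.2698081 ,
       63.63761927, -3.03747865]), 'dq': array([-0.0296602 , -0.08451293, -0.08658297, -0.07114814, -0.0488045 ,
        0.039727  ,  0.0683618 ]), 'tau': array([ 5.53958234e-04, -8.52586627e+01,  6.39014225e-01, -4.26695144e+01,
       -4.90019610e-02,  1.64116215e-02,  1.31856041e-06]), 'eef_pos': array([ 0.15863364, -0.60421685,  0.22191024]), 'tool_rot': array([ 1.79994727e+02,  6.02071199e-02, -7.52883837e+01]), 'force': array([-0.89017537,  0.46987196, -0.95921759]), 'torque': array([-0.02414827,  0.01278649, -0.01269659]), 'finger_gap': 0.09429724017004533} 0.017
```

View pics/scene.png

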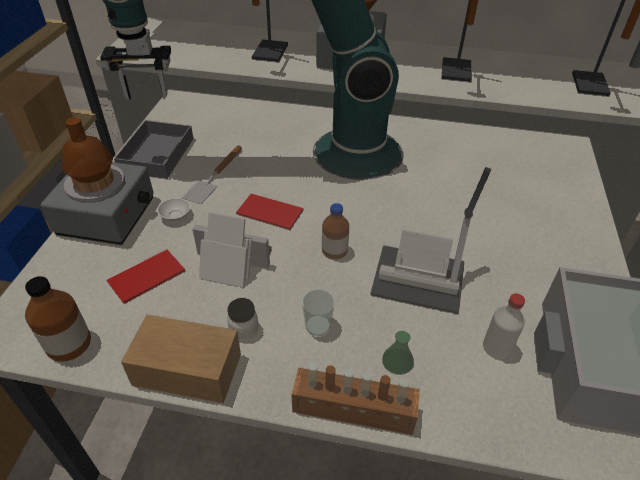

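View pics/top.png

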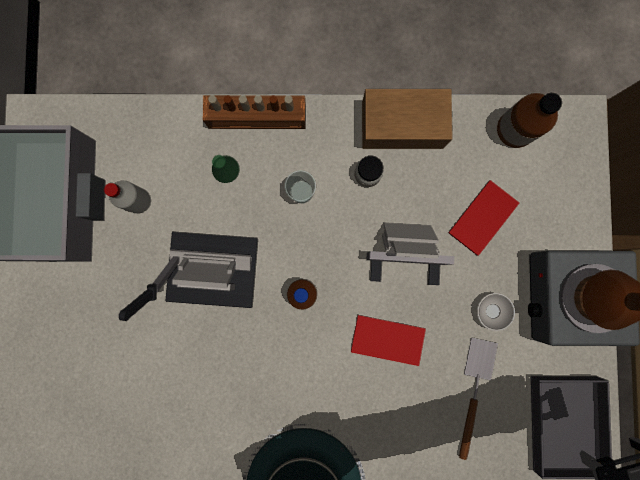

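Scene: the stack is at (225,250), with the tall plate sticking up at about (226,230). The stand is at (420,270), with its clamp up at (475,210). Top: wall at (410,258), plates at (405,240), stand at (212,270). The red plates, at scene (270,211) and (146,275), are decoys. Next I'll view close crops.

```bash
cat >> h.py <<'E'
from scipy.spatial.transform import Rotation as Ro
def RM(e): return Ro.from_euler('xyz',e,degrees=True).as_matrix()
def load(f):
    d=dict(np.load(f'pics/{f}.npz'))
    if d['rotation'].ndim==1: d['rotation']=RM(d['rotation'])
    return d
E
python3 - <<'E'
from h import *
a=cv2.imread('pics/scene.png');b=cv2.imread('pics/top.png')
f=lambda i,x,y,w,h,s:cv2.resize(i[y:y+h,x:x+w],None,fx=s,fy=s,interpolation=cv2.INTER_CUBIC)
top=np.hstack([f(a,185,200,100,100,4),f(b,350,205,100,100,4)])
cv2.imwrite('pics/c1.png',top)
cv2.imwrite('pics/c2.png',np.hstack([f(a,365,160,133,150,3),f(b,115,190,133,150,3)])[:, :800])
c=load('top')
for n,uv,z in [('wallL',(371,258),.09),('wallR',(452,261),.09),('standc',(212,270),.0),('reagent',(301,294),.13)]: print(n,atz(c,uv,z))
E
```

```text
wallL [ 0.53573548 -0.15108769  0.09      ]
wallR [ 0.52947895 -0.33364383  0.09      ]
standc [0.50833879 0.22653325 0.        ]
reagent [0.45594507 0.00520778 0.13      ]
```

View pics/c1.png

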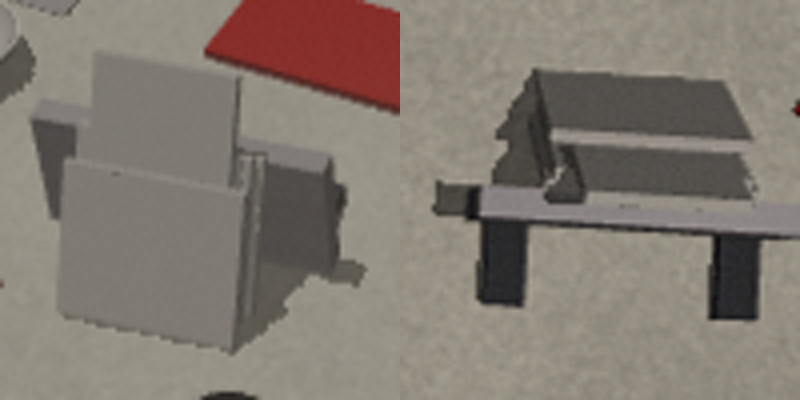

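View pics/c2.png

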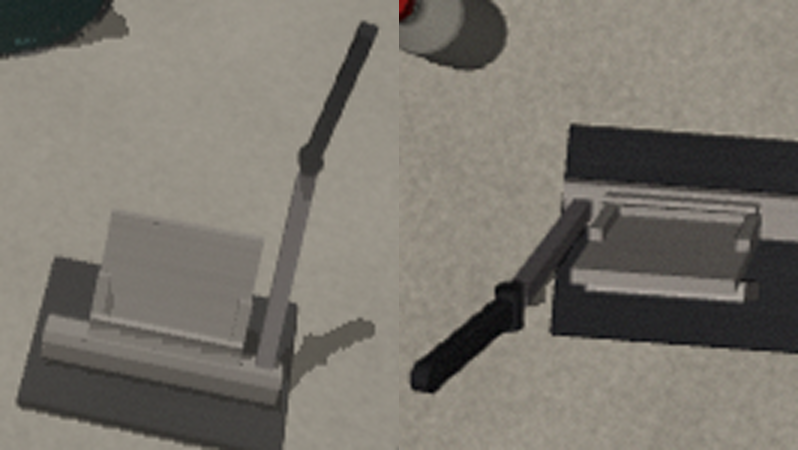

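```bash
cat >> h.py <<'E'
s25,c25=np.sin(np.radians(25)),np.cos(np.radians(25))
TILT=np.array([[c25,0,-s25],[0,1,0],[s25,0,c25]])  # columns x,y,z
def frame(x,y,yaw,z0,tilt=True):
    return RM([0,0,yaw])@(TILT if tilt else np.eye(3)), np.array([x,y,z0])
E
cat > fit.py <<'E'
from h import *
from scipy.optimize import least_squares
S,T=load('scene'),load('top')
sc=lambda u,v,s,x,y:(u/s+x,v/s+y)
s1=lambda u,v:(u/4+185,v/4+200); t1=lambda u,v:((u-400)/4+350,v/4+205)
s2=lambda u,v:(u/3+365,v/3+160); t2=lambda u,v:((u-399)/3+115,v/3+190)
def fit(obs,p0,z0,tilt):
    def res(p):
        R,o=frame(*p[:3],z0,tilt); return np.concatenate([proj(c,R@np.array(P)+o)[0]-uv for c,P,uv in obs])
    r=least_squares(res,p0,x_scale=[.1,.1,10]); print(np.round(r.x,4),np.round(r.fun.reshape(-1,2),1).tolist()); return r.x
W=fit([(S,(0,-.095,.09),s1(33,120)),(S,(0,.095,.09),s1(328,168)),(T,(0,.095,.09),t1(482,187)),(T,(-.018,.095,.09),t1(477,215)),(T,(-.018,-.095,.09),(452,264))],[.53,-.24,0],0,False)
P=fit([(S,(.004,-.045,.0825),s1(93,54)),(S,(.004,.045,.0825),s1(240,77)),(T,(-.004,.045,.0825),t1(583,199)),(T,(-.004,-.045,.0825),t1(757,206))],[.56,-.24,0],.0765,True)
B=fit([(S,(0,-.06,.1),s2(113,213)),(S,(0,.06,.1),s2(263,239)),(S,(.004,.08,.172),s2(311,158)),(T,(.004,.08,.172),t2(511,300)),(T,(0,.06,.1),t2(578,278)),(T,(0,-.06,.1),t2(748,286))],[.5,.22,0],.035,True)
Rw,ow=frame(*W,0,False); Rp,op=frame(*P,.0765)
print('plate centre in wall frame',Rw.T@(op-ow),'; expected x for k-th',[ (0 if 0 else 0.09*np.tan(np.radians(25)))+ (8*k-4)/1000/c25-.0765*np.tan(np.radians(25)) for k in(1,2,3)])
a=cv2.imread('pics/scene.png');b=cv2.imread('pics/top.png')
def box(c,img,R,o,lo,hi,col,off,s):
    C=np.array([[ (lo,hi)[i>>k&1][k] for k in range(3)] for i in range(8)])
    uv=(proj(c,C@R.T+o)-off)*s+s/2
    for i in range(8):
        for k in range(3):
            if not i>>k&1: cv2.line(img,tuple(np.int32(uv[i])),tuple(np.int32(uv[i|1<<k])),col,1)
out=[]
Rb,ob=frame(*B,.035)
for off,c,im in [((185,200),S,a),((350,205),T,b),((380,160),S,a),((115,190),T,b)]:
    s=4 if len(out)<2 else 3; n=100 if s==4 else 133
    g=cv2.resize(im[off[1]:off[1]+n,off[0]:off[0]+n],(400,400) if s==4 else (399,399),interpolation=cv2.INTER_CUBIC)
    box(c,g,Rw,ow,(-.018,-.095,0),(0,.095,.09),(255,0,0),off,s)
    box(c,g,Rp,op,(-.004,-.045,-.0825),(.004,.045,.0825),(0,200,0),off,s)
    box(c,g,Rb,ob,(0,-.045,0),(.008,.045,.165),(0,255,255),off,s)
    box(c,g,Rb,ob,(-.001,-.06,0),(0,.06,.1),(0,0,255),off,s)
    box(c,g,Rb,ob,(-.003,.073,.0),(.011,.087,.172),(255,0,255),off,s)
    out.append(cv2.resize(g,(400,300)) if 0 else cv2.resize(g,(300,300)) if 0 else g[:400,:399])
o=[cv2.copyMakeBorder(x,0,400-x.shape[0],0,400-x.shape[1],0) for x in out]
cv2.imwrite('pics/ov.png',cv2.resize(np.vstack([np.hstack(o[:2]),np.hstack(o[2:])]),(600,600)))
E
python3 fit.py
```

```text
[ 0.5464 -0.2419 -2.648 ] [[-0.3, -1.3], [-0.4, 0.2], [-1.4, -0.4], [-0.4, 0.5], [1.1, -0.6]]
[ 0.5778 -0.2443 -1.6239] [[-0.4, -0.5], [-0.9, -0.3], [0.1, 0.2], [-1.3, -0.3]]
[ 0.5233  0.2211 -5.4076] [[-1.7, -2.3], [-1.0, -0.6], [-1.4, -0.7], [0.5, 1.7], [-1.4, -3.4], [-3.5, -0.7]]
plate centre in wall frame [ 0.03140317 -0.001014    0.0765    ] ; expected x for k-th [np.float64(0.010708665060942445), np.float64(0.019535688412642374), np.float64(0.02836271176434231)]
```

View pics/ov.png

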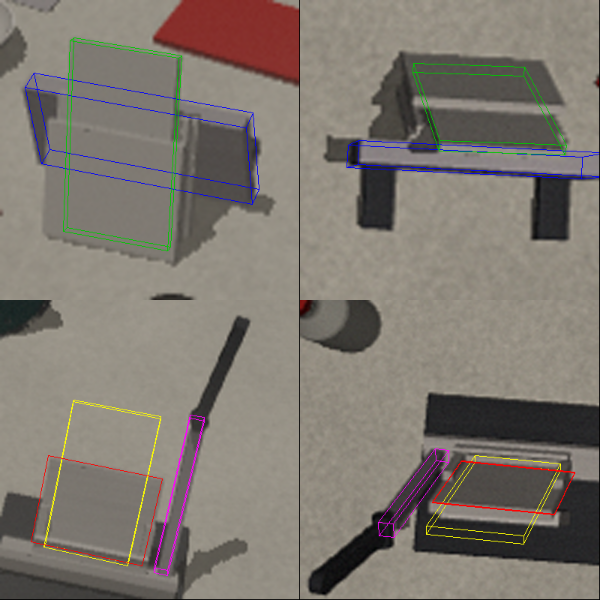

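Overlay: the tall plate matches in both views and is third from the wall (expected 0.028 m, fitted 0.031). The stand fits to within a few mm. Next I'll move to a pre-grasp above the plate and check with the wrist camera.

```bash
cat >> h.py <<'E'
Pp=[.5768,-.2443,-2.1]; Bp=[.5233,.2211,-5.0]
def tool(R,flip): # tool z=-frame z, x=+-frame x
    x=R[:,0]*(-1 if flip else 1); z=-R[:,2]; return Ro.from_matrix(np.c_[x,np.cross(z,x),z]).as_euler('xyz',degrees=True)
def pose(par,z0,p,flip):  # p: grasp point in the frame (m)
    R,o=frame(*par,z0); return R@np.array(p)+o-R[:,2]*.002, tool(R,flip)
E
python3 - <<'E'
from h import *
for fl in (0,1):
    for nm,par,z0,p in [('pre',Pp,.0765,(0,0,.14)),('g',Pp,.0765,(0,0,.0625)),('out',Pp,.0765,(0,0,.21)),('bpre',Bp,.035,(.007,0,.25)),('b',Bp,.035,(.004,0,.145)),('cl',Bp,.035,(.004,.12,.3))]:
        q=ctrl.ik(*pose(par,z0,p,fl)); print(fl,nm,None if q is None else np.round(q))
q=None
E
```

```text
0 pre [ 54.  12. -29. 118.  -9.  29.  32.]
0 g [ 52.  22. -31. 118.   3.  20.  21.]
0 out [ 54.   3. -25. 117. -16.  38.  38.]
0 bpre [ 11.  -2. -53. 122.  23.  44. -62.]
0 b [ -1.  12. -42. 125.  46.  37. -82.]
0 cl [  1.   9. -62. 110.  36.  60. -82.]
1 pre [  31.   10.   -4.  119.  -20.   30. -139.]
1 g [  26.   19.    0.  119.  -28.   22. -132.]
1 out [  37.    3.   -8.  118.  -18.   38. -141.]
1 bpre [-44.  -3.  -1. 124.  27.  45. 114.]
1 b [ 16.  18. -62. 125.  55.  43.  91.]
1 cl [  1.   9. -62. 110.  36.  60.  98.]
```

```bash
python3 - <<'E'
from h import *
ctrl.line_to([.22,-.5,.36],velocity=.3)
ctrl.goto(*pose(Pp,.0765,(0,0,.19),0))
s=ctrl.sense();print(s['time'],s['qpos'],s['force'])
c=snap('wrist','w1')
E
python3 - <<'E'
from h import *
c=load('w1');i=cv2.imread('pics/w1.png')
R,o=frame(*Pp,.0765)
C=np.array([[x,y,.0825] for x,y in((-.004,-.045),(.004,-.045),(.004,.045),(-.004,.045))])
print(proj(c,C@R.T+o))
cv2.polylines(i,[np.int32(proj(c,C@R.T+o))],True,(0,255,0),1)
cv2.imwrite('pics/w1o.png',i)
E
```

```text
2.325 [ 51.24687814   5.36348838 -23.30216495 117.83189457 -15.00581146
  35.5560292   36.79440565] [ 0.54956299 -0.63971878  0.02181931]
[[316.07004438 292.97927412]
 [325.88617624 292.96557216]
 [326.18302564 181.87933677]
 [315.49449364 181.89420327]]
```

View pics/w1o.png

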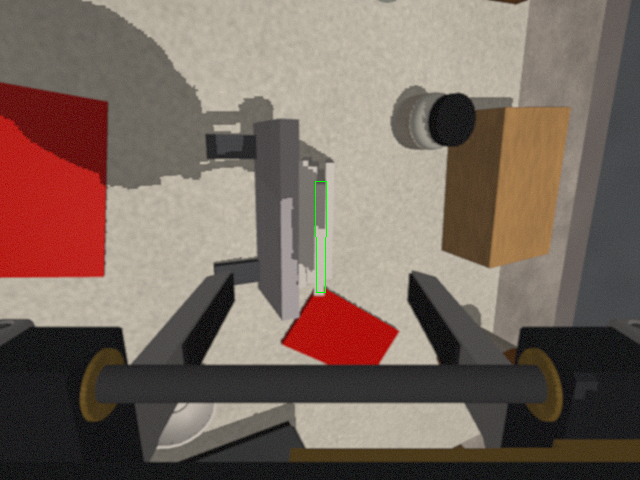

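The overlay lies exactly on the plate's top edge (columns 315–326, rows 182–293), so I'll grasp it and draw it out.

```bash
python3 - <<'E'
from h import *
g=pose(Pp,.0765,(0,0,.0625),0)
ctrl.line_to(g[0],g[1],velocity=.15)
f0=ctrl.sense()['force']
ctrl.grasp(f_grip=35)
s=ctrl.sense();print(s['time'],s['force']-f0,s['finger_gap'])
ctrl.line_to(pose(Pp,.0765,(0,0,.09),0)[0],velocity=.06)
s=ctrl.sense();print(s['time'],s['force']-f0,s['finger_gap'])
ctrl.line_to(pose(Pp,.0765,(0,0,.24),0)[0],velocity=.12)
s=ctrl.sense();print(s['time'],s['force']-f0,s['finger_gap'],s['eef_pos'],s['qpos'])
snap('scene','s2');snap('top','t2');
a=cv2.imread('pics/s2.png');b=cv2.imread('pics/t2.png')
z=lambda i,x,y,w,h:cv2.resize(i[y:y+h,x:x+w],(400,400),interpolation=cv2.INTER_CUBIC)
cv2.imwrite('pics/l.png',np.hstack([z(a,160,130,160,160),z(b,330,180,130,130)]))
E
```

```text
4.65 [ 0.95617781 -0.0506106  -2.59449231] 0.007644687407554932
5.2583 [-0.05088677  0.48276533 -2.23090368] 0.008022383996030417
6.6583 [-0.52506167  0.79491751 -3.35340783] 0.007848191949236293 [ 0.47622108 -0.24038541  0.29152707] [ 53.6316762    0.18276065 -23.23287663 116.6755575  -17.27552414
  42.21609774  39.01831384]
```

View pics/l.png

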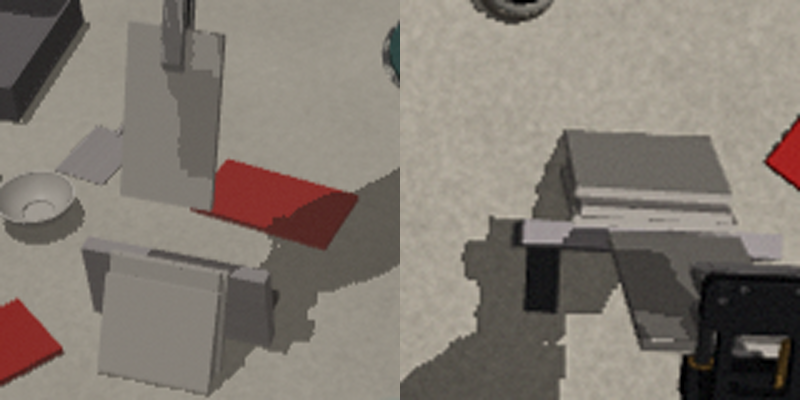

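```bash
python3 - <<'E'
from h import *
u=pose(Pp,.0765,(0,0,.34),0)
ctrl.line_to(u[0],velocity=.2)
ctrl.goto(*pose(Bp,.035,(.008,-.0,.40),0))
s=ctrl.sense();print(s['time'],s['qpos'],s['finger_gap'],s['eef_pos'])
snap('wrist','w2');snap('top','t3');snap('scene','s3')
c=load('w2');i=cv2.imread('pics/w2.png')
R,o=frame(*Bp,.035)
for pts,col in [([[0,-.06,.1],[0,.06,.1],[0,.06,0],[0,-.06,0]],(0,0,255)),([[.023,-.051,.02],[.023,.051,.02]],(0,255,255)),([[.014,-.051,.013],[.014,.051,.013]],(0,255,0)),([[-.003,.073,.172],[.011,.073,.172],[.011,.087,.172],[-.003,.087,.172]],(255,0,255))]:
    uv=proj(c,np.array(pts)@R.T+o);print(uv.round().tolist());cv2.polylines(i,[np.int32(uv)],True,col,1)
cv2.imwrite('pics/w2o.png',i)
E
```

```text
9.1583 [  6.05080496 -19.0338146  -43.60714072 114.24623218   4.30015915
  61.2429436  -44.60444091] 0.007835504295077551 [0.36337211 0.2344999  0.39878823]
[[315.0, 245.0], [314.0, 153.0], [315.0, 151.0], [316.0, 227.0]]
[[330.0, 225.0], [331.0, 158.0]]
[[324.0, 224.0], [325.0, 157.0]]
[[310.0, 143.0], [323.0, 143.0], [323.0, 129.0], [310.0, 129.0]]
```

View pics/w2o.png

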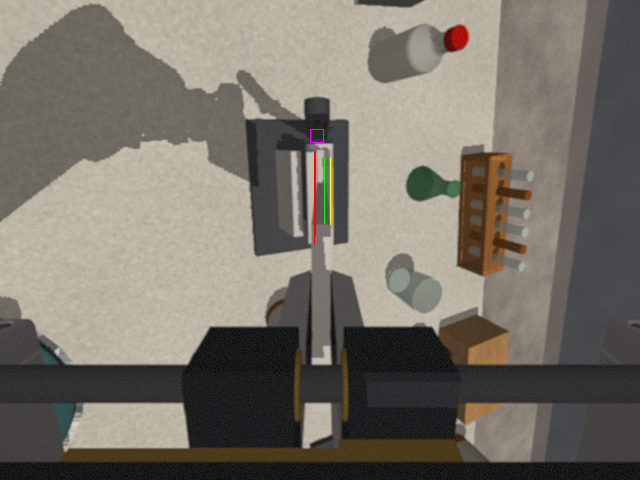

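```bash
python3 - <<'E'
from h import *
i=cv2.imread('pics/w2.png')[85:255,265:365];j=cv2.imread('pics/w2o.png')[85:255,265:365]
cv2.imwrite('pics/z.png',cv2.resize(np.hstack([i,j]),None,fx=3.5,fy=3.5,interpolation=cv2.INTER_CUBIC))
E
```

```text
(no output)
```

View pics/z.png

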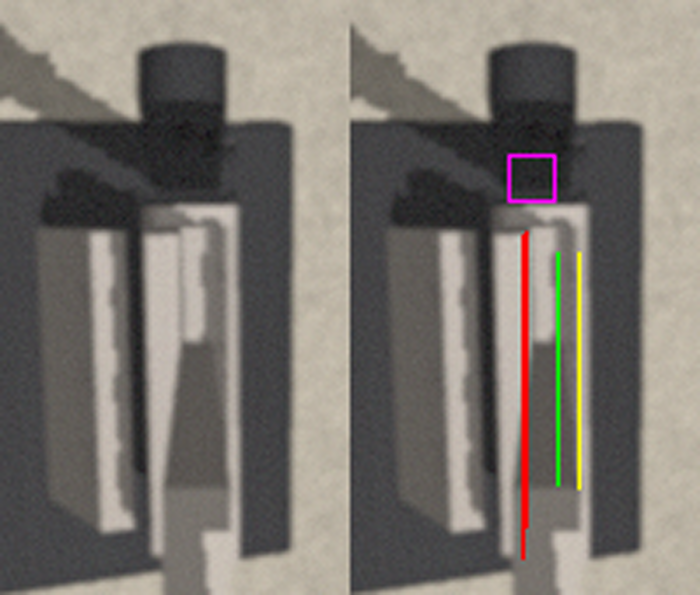

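```bash
sed -i 's/^Pp=.*/Pp=[.5768,-.2443,-2.1]; Bp=[.5233,.2226,-4.0]/' h.py; python3 - <<'E'
from h import *
p=pose(Bp,.035,(.0085,0,.262),0)
ctrl.line_to(*p,velocity=.15)
s=ctrl.sense();print(s['time'],s['force'],s['qpos'])
snap('wrist','w4');snap('scene','s4');snap('top','t4')
a=cv2.imread('pics/w4.png')[20:320,220:420];b=cv2.imread('pics/s4.png')[150:310,360:500];c=cv2.imread('pics/t4.png')[200:320,110:270]
f=lambda i,w,h:cv2.resize(i,(w,h),interpolation=cv2.INTER_CUBIC)
cv2.imwrite('pics/m.png',np.hstack([f(a,400,600),np.vstack([f(b,300,342),f(c,300,258)])]))
E
```

```text
10.375 [-0.11527983  0.21568623 -3.27681645] [ 11.5713218   -4.60516661 -52.5732432  122.01177015  19.99924737
  44.58015399 -57.79940196]
```

View pics/m.png

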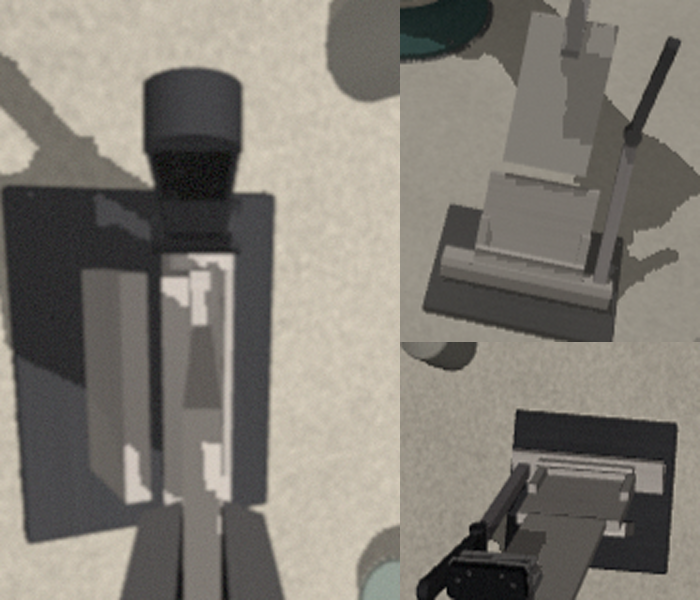

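```bash
python3 - <<'E'
from h import *
c=load('w4');R,o=frame(*Bp,.035)
for n,p in [('board top L',(0,.06,.1)),('board top R',(0,-.06,.1)),('lip14 L',(.014,.05,.013)),('lip23 L',(.023,.05,.02)),('lip23mid',(.023,.0,.02)),('floor0',(0,.05,0)),('bartip z282 x-6',(-.006,.08,.282)),('x14',(.014,.08,.282)),('guide top',(0.0,.051,.05))]:
    print(n,((proj(c,R@np.array(p)+o)[0]-[220,20])*2).round())
E
```

```text
board top L [182. 279.]
board top R [183. 531.]
lip14 L [211. 290.]
lip23 L [227. 290.]
lip23mid [226. 379.]
floor0 [186. 288.]
bartip z282 x-6 [125. 220.]
x14 [230. 220.]
guide top [184. 292.]
```

Compared with the model, the board edge and flare sit about +3 mm in bed x and +2 mm in y. I'll correct for that and insert with force checks.

```bash
sed -i 's/Bp=\[.*/Bp=[.5263,.2246,-4.0]/' h.py; python3 - <<'E'
from h import *
f0=ctrl.sense()['force']
for z in [.245,.22,.20,.185,.172,.164,.159,.155,.152,.150,.148,.146,.1445,.143,.1415,.140,.1385]:
    p=pose(Bp,.035,(.0075,0,z),0); ctrl.line_to(*p,velocity=.06)
    s=ctrl.sense(); df=frame(*Bp,.035)[0].T@(s['force']-f0); print(z,round(s['time'],2),df.round(1))
    if abs(df).max()>6: break
E
```

```text
0.245 10.98 [-0.1  0.3 -1.3]
0.22 11.55 [0.6 0.5 0.4]
0.2 12.03 [-0.1  0.5 -1. ]
0.185 12.43 [0.4 0.1 0.2]
0.172 12.8 [ 0.3 -0.2 -1.4]
0.164 13.08 [-0.2  1.2 -0.7]
0.159 13.33 [ 0.3  0.2 -1.4]
0.155 13.58 [ 0.3  1.  -0.9]
0.152 13.83 [ 0.7  0.7 -1.6]
0.15 14.08 [ 0.5  1.4 -1.7]
0.148 14.33 [ 0.   1.5 -0.5]
0.146 14.58 [ 0.5 -0.2 -1.6]
0.1445 14.83 [-1.8 -4.4 18.7]
```

```bash
python3 - <<'E'
from h import *
R=frame(*Bp,.035)[0]; f0=np.array([0,0,-3.3])
for x in (.0065,.0055,.0045,.0035):
    ctrl.line_to(*pose(Bp,.035,(x,0,.1445),0),velocity=.03)
    s=ctrl.sense(); df=R.T@(s['force']-f0); print(x,round(s['time'],2),df.round(1))
    if abs(df[0])>5: break
ctrl.open()
s=ctrl.sense(); print(s['time'],R.T@s['force'],s['finger_gap'])
ctrl.line_to(pose(Bp,.035,(x,0,.30),0)[0],velocity=.15)
snap('scene','s5');snap('top','t5');snap('wrist','w5')
a=cv2.imread('pics/w5.png')[20:320,220:420];b=cv2.imread('pics/s5.png')[150:310,360:500];c=cv2.imread('pics/t5.png')[200:320,110:270]
f=lambda i,w,h:cv2.resize(i,(w,h),interpolation=cv2.INTER_CUBIC)
cv2.imwrite('pics/n.png',np.hstack([f(a,400,600),np.vstack([f(b,300,342),f(c,300,258)])]))
c=load('w5');R,o=frame(*Bp,.035)
for n,p in [('seated top',[(x,y,.165) for x in(0,.008) for y in(-.045,.045)]),('bar tip1.57',[(-.006,.08,.282),(.014,.08,.282)])]: print(n,((proj(c,np.array(p)@R.T+o)-[220,20])*2).round().tolist())
E
```

```text
0.0065 15.08 [ 1.6 -3.7 17.1]
0.0055 15.33 [ 3.6 -3.5 12.4]
0.0045 15.58 [ 4.6 -2.2 11.7]
0.0035 15.83 [ 4.1 -0.9  9.8]
17.1917 [ 0.05010363 -0.96613172  0.12079294] 0.09421482680242592
seated top [[195.0, 523.0], [194.0, 319.0], [213.0, 523.0], [214.0, 319.0]]
bar tip1.57 [[164.0, 223.0], [247.0, 223.0]]
```

View pics/n.png

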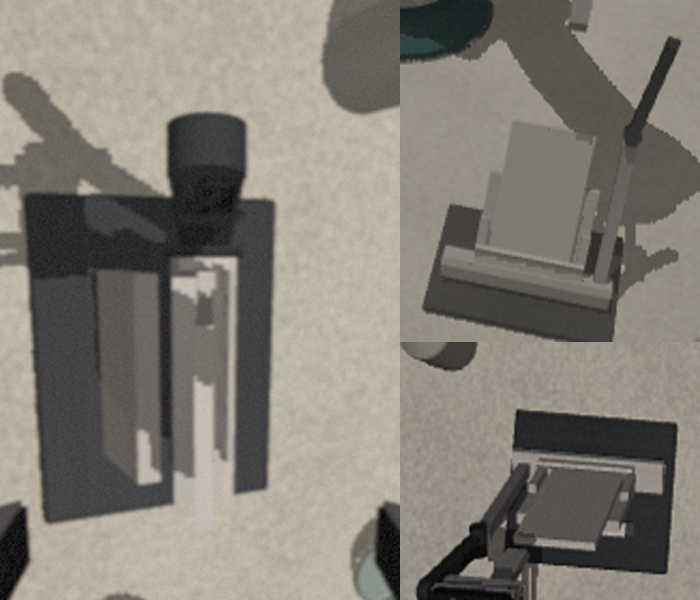

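The plate top matches the predicted seated columns (195–213), and the scene view shows it upright between the guides. Now I'll close the clamp bar.

```bash
python3 - <<'E'
from h import *
R=frame(*Bp,.035)[0]
def P(y,ztip): return pose(Bp,.035,(.004,y,ztip+.019),0)
ctrl.line_to(*P(0,.33),velocity=.2)
ctrl.grasp(f_grip=20)
r=.078
def arc(t,gap):
    d=np.array([-np.cos(t),np.sin(t)]);n=np.array([np.sin(t),np.cos(t)])
    return np.array([.08,.172])+r*d+n*(.006+.008*abs(np.sin(t))+gap)
ctrl.line_to(*P(.14,.33),velocity=.2)
ctrl.line_to(*P(.14,.25),velocity=.2)
f0=ctrl.sense()['force'];print(ctrl.sense()['time'])
for k,t in enumerate(np.r_[np.linspace(1.85,0.05,25),0]):
    ctrl.line_to(*P(*arc(t,0 if t>.2 else -.001)),velocity=.1)
    s=ctrl.sense(); df=R.T@(s['force']-f0)
    if k%3==0 or t<.4: print(round(t,2),round(s['time'],2),df.round(1))
    if abs(df).max()>20: print('stop',t,df);break
E
```

```text
21.7583
1.85 22.17 [-0.4  0.8 -0.1]
1.62 22.92 [-1.4 -0.6 -1.4]
1.4 23.67 [-0.3 -0.1 -1.1]
1.18 24.42 [-0.8 -0.2 -1.2]
0.95 25.17 [-0.8 -0.2 -0.4]
0.73 25.92 [-0.3 -0.4 -0.8]
0.5 26.67 [-1.3  0.3 -0.4]
0.35 27.17 [-0.9  1.1 -1.1]
0.28 27.42 [-0.7 -0.9 -0.8]
0.2 27.67 [-0.3 -0.4 -0.2]
0.13 27.92 [-0.7 -0.6 -0.6]
0.05 28.17 [-0.5 -0.7 -1.1]
0.0 28.42 [-4.7 -5.6 30.9]
stop 0.0 [-4.72482419 -5.64234371 30.89885636]
```

```bash
python3 - <<'E'
from h import *
R=frame(*Bp,.035)[0]
ctrl.line_to(*pose(Bp,.035,(.004,.002,.33),0),velocity=.15)
s=ctrl.sense();print(s['time'],R.T@s['force'])
snap('scene','s6');snap('top','t6')
b=cv2.imread('pics/s6.png');c=cv2.imread('pics/t6.png')
f=lambda i,w,h:cv2.resize(i,(w,h),interpolation=cv2.INTER_CUBIC)
cv2.imwrite('pics/q.png',np.hstack([f(b[150:310,360:500],525,600),np.vstack([f(b[180:300,180:300],275,275),f(c[200:320,110:270],275,325)])]))
S=load('s6')
Rb,o=frame(*Bp,.035)
for y in(-.03,.08):print(((proj(S,Rb@np.array([.014,y,.172])+o)[0]-[360,150])*3.75).round())
E
```

```text
29.4583 [-0.27657789  0.00147578  0.66208927]
[224. 206.]
[406. 238.]
```

View pics/q.png

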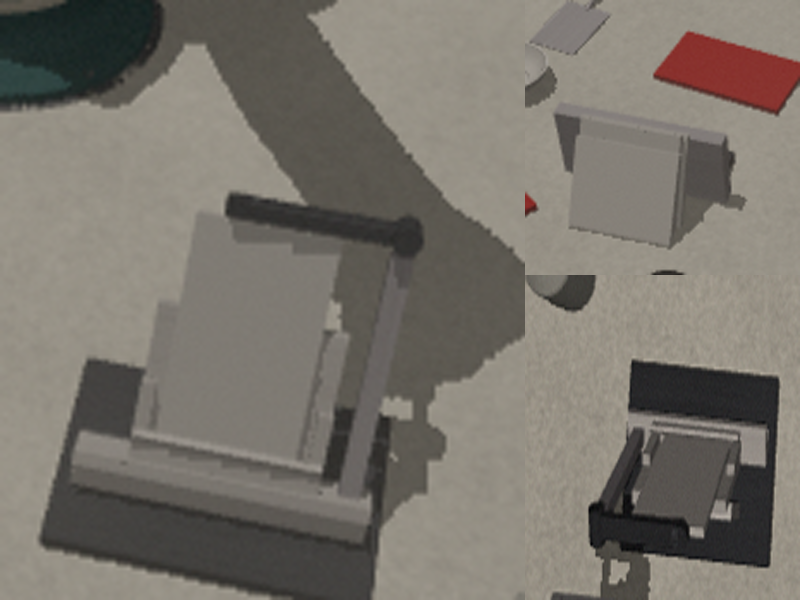

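```bash
python3 -c "
from h import *
print(ctrl.hand_in(),ctrl.sense()['time'])"
```

```text
the job is handed in; nothing more can be done
the job is handed in; nothing more can be done
```

The tall plate is in the stand with the clamp bar closed over it, and I handed the job in at about 29.5 s of the 64 s. No verdict was reported.

**Plate:** It was third from the wall. I gripped it near the top edge, drew it up along its own lean and lowered it into the foot slot. It met the ledge at a grasp height of 144.5 mm, where 145 mm was expected. I then eased it back against the board before releasing.

**Clamp:** I swung the bar down with the closed fingers. It ended against a firm 31 N contact at angle 0, and the last picture shows it lying at the slope expected for closed. I have no direct reading of the joint angle.

**Other things:** In the last pictures the other three plates still lean against the wall. I did not measure how far they moved, and I did not check the bystanders one by one. The arm stopped about 15 cm above the bar, touching nothing.

**What disagreed:**
- My first fit of the stand was about 3 mm and 1° off, and I corrected it from the wrist camera before inserting.
- The plate sits a little to the −y side, against or close to that guide. The guides allow only 6 mm, well inside the 14 mm limit.
- During the swing the wrist force barely showed the roughly 2 N expected from the hinge; only the final stop was clear.

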